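Fetch the sample jar from behind the reagent bottles

ROBOT

A 6-joint arm with a two-finger parallel gripper is mounted at the origin on the work surface. World frame = base frame: x ahead of the robot, y to its left, z up, the work surface at z = 0. Lengths are in m, angles in rad, forces in N, time in s.
With the tool pointing down it reaches from about 0.325 to 0.85 m from the base axis. Payload 4.4 kg.
Tool frame: the origin (TCP) lies midway between the tips of the shut fingers; the grasp point (between the pads) lies 19 mm behind it (bot.tcp_to_grasp is the distance from the TCP to the grasp point, in m); z points along the fingers, y is the line along which they close (so a half turn about z gives the same grasp; the last joint's range is limited). The gripper opens to 94 mm and grips with 3 to 60 N. Pads are 16 mm wide; open, the fingers measure 119 mm over their backs; the gripper's body (75 mm by 177 mm) begins 78 mm behind the grasp point.
Start: joints at [1.133, 0.207, 1.542, -0, 1.393, -0.15], TCP at [0.163, 0.552, 0.205] pointing down, gripper open.
Joint ranges: [-2.73, 2.73], [-0.86, 2.22], [0.23, 2.46], [-1.11, 4.25], [0.08, 2.63], [-2.82, 2.82]. Speed limits (rad/s): [2.79, 2.79, 3.14, 3.14, 3.14, 3.14].

INTERFACE

Orientations are given as a unit quaternion [w, x, y, z].
In Python, from cell import bot gives the robot as it stands.
- The arm moves only by the shell command python3 -m creep 'ROWS'. ROWS is JSON, a list of rows, each an object of numbers: "dx", "dy", "dz": the shift along the tool's x, y, z in units of 40 mm (1.0 is 40 mm); "wx", "wy", "wz": the turn, a rotation vector about the tool's x, y, z in units of 5 degrees (1.0 is 5 degrees); "jaw": the closure, from 0 (fully open) to 1 (shut). A call has 1 to 5 rows; each row is the pose to reach, as a shift and turn from the pose commanded when the call began, along the tool's axes at that moment; what a row does not reach only later rows make up. A row lasts 1/8 s, in which the tool goes at most 62.5 mm and 10.7 degrees, less where a joint would pass 70% of its speed; a pose out of reach is approached as far as the arm can. A call with a gripper value outside its range is refused whole. The fingers move at their own pace and stop on an object; the grip force is fixed at half the most. Time passes only in rows, so rows that repeat a pose let the fingers close. It gives the time, the measured TCP pose, the force, the opening and the grip force at its end, in the units of the state.
- bot.get_state(): the state, without advancing time (a new reading comes with each control period).
- bot.grab_frame(name): name is "side" or "top"; returns a dict with "image" (384x512x3 uint8, blue, green, red), "fovy" (degrees; the focal length in pixels is half the picture's height over the tangent of half this angle, whatever the lens; pixels are square), "cx", "cy" (the principal point, pixels), "k1" (the pictures are not rectified: a ray, as slopes to the right and down, at radius r is drawn at 1 + k1 r^2 times it, then the intrinsics apply), "rvec" (rotation vector, rad) and "tvec" (3), from world to camera coordinates, as OpenCV has them. Camera axes: x right, y down, z forward; pixel columns grow to the right and rows downward; lengths in m; the calibration is good to about 2 mm. A picture is of the moment at which its call begins. There is no depth.
- bot.hand_in(): hands the job in; it is judged then, once.
Trained networks look in the newest picture that a camera, given by its name, has taken for a name from the list of things; names that differ only in an ending like _2 or _b are one class to them, and where a whole thing is asked for, a point or a joint stands for the part that bears it (a point fixed in the world has none). Each returns a list of dicts, best first, with "score" (0 to 1); they miss things now and then, are a little off and sometimes report something else, mostly with a low value. They report only what shows in the picture. A call takes as long as a camera call.
- bot.search_frame(camera, name): "rect" ([left, top, right, bottom] in pixels, round what is visible of it).
- bot.trace(camera, name): "pixels" (384x512 bool, what is visible of it) and "rect" ([left, top, right, bottom] in pixels, round what is visible of it).
The state is a dict: "t": time; "joint_pos": joint angles; "qvel": joint speeds; "joint_efforts": joint torques, N m; "tcp_pos": TCP position; "tcp_rot": TCP orientation; "ft_force": force on the tool from outside, world axes, zero at the start; "moment": the same for the moment, N m; "finger_gap": finger opening in m; "finger_force": force on a finger pad.
Only numpy, scipy, OpenCV 4.12 (cv2) and the standard library are available. Lean on these libraries where they do the work, as an engineer would, in place of code of your own. Each camera call takes 0.05 s, during which the arm holds its last target. There are 200 camera calls.

TASK

The short red-lidded jar in the grey rack is blocked by the two tall bottles standing in front of it: first move both bottles into the steel tray, leaving the jar where it is, then set the red-lidded jar on the middle of the stirrer's round plate, and only then put each bottle back in the rack, centred on the disc of its cap's colour. Keep everything upright, set things down rather than dropping them, and leave the white-lidded and black-lidded jars where they are.

Things in the scene. Friction and masses are not known exactly. Their poses are not given: they have to be found in the camera images.
- red_jar_center (a point): Short amber glass jar with a red lid, round and upright, diameter 44 mm at the lid (42 mm below it), 50 mm tall, about 110 g. The point is its centre, 25 mm above its base. At the start it stands on the rack's floor at the rack's origin, behind and between the two tall bottles.
- blue_bottle_center (a point): Tall amber glass bottle with a white label band and a blue cap, upright. Body diameter 52 mm up to 78 mm above its base, then a shoulder; cap diameter 30 mm, from 98 to 125 mm above the base; 125 mm tall in all, about 220 g. The point is its centre, 62.5 mm above its base; the middle of the cap is 49 mm straight above the point. Best taken by the cap from above. Starts on the blue disc.
- green_bottle_center (a point): Tall white plastic bottle with a green cap, otherwise the same shape and size as the blue-capped one: body diameter 52 mm, cap diameter 30 mm from 98 to 125 mm above its base, about 220 g. The point is its centre, 62.5 mm above its base; the middle of the cap is 49 mm straight above it. Starts on the green disc.
- blue_spot: Flat blue disc, diameter 73 mm, printed on the rack's floor (no step to feel): the place of the blue-capped bottle, and a rim of its colour shows round the standing bottle. Origin at its centre, at the height of the rack's floor (5 mm above the bench).
- green_spot: Flat green disc, diameter 73 mm, on the rack's floor: the place of the green-capped bottle. Origin at its centre, at the height of the rack's floor (5 mm above the bench). The discs' centres lie 78 mm apart; which is left and which right varies.
- rack: Fixed grey plastic bottle rack: a floor 5 mm thick, 160 mm (x) by 248 mm (y), with a lip to 19 mm above the bench all round. Its origin lies on the bench under the red-lidded jar's starting place, and its x axis points to the rear of the rack, away from the robot. In this frame the discs are at x = -44 mm, y = +39 and -39 mm, the rear lip at x = 73 mm, the front lip at x = -83 mm.
- park_tray: Fixed shallow steel tray, the side area for the bottles: 150 mm (x) by 190 mm (y) outside, floor 4 mm thick, walls 3 mm thick reaching 13 mm above the bench, empty at the start. Origin under its centre, at bench height. Both bottles fit side by side along its y axis, for instance 40 mm either side of the centre. It stands to the left or to the right.
- stirrer_plate (a point): Centre of the top face of the round aluminium plate (diameter 132 mm, 85 mm above the bench) of a fixed grey magnetic stirrer with a body 150 mm square and 68 mm tall. It stands to the left or right, on the other side from the steel tray.
- white_jar_center (a point): Jar of the same shape and size as the red-lidded one but with a white lid, in the rack 88 mm to one side of it. The point is its centre, 25 mm above its base. To be left where it is.
- black_jar_center (a point): Jar of the same shape and size with a black lid, in the rack 88 mm to the other side of the red-lidded one. The point is its centre, 25 mm above its base. To be left where it is.

How it is judged:
By the outcome, as a careful person would: the job done as asked, in the order asked, and still so for the second after the job is handed in, with the robot touching nothing.
It also fails if it takes over 118 s, if anything falls off the work surface, if the arm or the gripper's body presses on something with over 40 N, if the wrist force passes 120 N, or if a joint passes its speed limit or range.

## Working session

There is one attempt and no reset: what is moved stays moved. The work goes in short steps, Python scripts to look and compute and a shell command to move; the robot and the scene stay as the last step left them, time stands still between calls to the robot, and variables do not carry over. Pictures are saved under pics/ and viewed, at most 14 in all, crops included, and the job is handed in when it is done.

```bash
mkdir -p pics; ls; python3 - <<'E'
from cell import bot
import cv2,numpy as np
s=bot.get_state();print({k:np.round(v,3).tolist() for k,v in s.items()}, bot.tcp_to_grasp)
for c in("side","top"):
    f=bot.grab_frame(c);cv2.imwrite(f"pics/{c}0.png",f["image"])
    print(c,{k:v for k,v in f.items() if k!="image"})
    for n in["red_jar_center","blue_bottle_center","green_bottle_center","blue_spot","green_spot","rack","park_tray","stirrer_plate","white_jar_center","black_jar_center"]:
        try: print(n,[(np.round(d["rect"]).tolist(),round(d["score"],2)) for d in bot.search_frame(c,n)][:2])
        except Exception as e: print(n,e)
E
```

```text
pics
{'t': 0.0, 'joint_pos': [1.134, 0.207, 1.543, -0.0, 1.393, -0.15], 'qvel': [0.001, -0.0, 0.0, 0.001, 0.001, -0.001], 'joint_efforts': [-0.002, -37.088, -28.141, 0.07, 0.036, -0.0], 'tcp_pos': [0.162, 0.551, 0.204], 'tcp_rot': [-0.0, 0.143, 0.99, -0.001], 'ft_force': [-0.58, 0.16, 0.147], 'moment': [0.029, -0.011, -0.043], 'finger_force': 0.0, 'finger_gap': 0.094} 0.0188
side {'fovy': 50.44350278326858, 'cx': 255.28233636055816, 'cy': 188.8730407514489, 'k1': -0.06959729962825897, 'rvec': array([ 0.56019102, -2.73418596,  1.04695947]), 'tvec': array([0.48626581, 0.20449503, 1.01364104])}
red_jar_center [([203.0, 164.0, 290.0, 250.0], 0.73), ([237.0, 189.0, 248.0, 207.0], 0.64)]
blue_bottle_center [([245.0, 184.0, 262.0, 225.0], 0.58), ([250.0, 165.0, 261.0, 183.0], 0.56)]
green_bottle_center [([258.0, 161.0, 272.0, 207.0], 0.92)]
blue_spot [([244.0, 212.0, 270.0, 230.0], 0.68)]
green_spot []
rack [([202.0, 162.0, 288.0, 249.0], 0.58)]
park_tray [([147.0, 266.0, 236.0, 353.0], 0.64)]
stirrer_plate [([279.0, 104.0, 336.0, 162.0], 0.63)]
white_jar_center [([225.0, 210.0, 243.0, 232.0], 0.85)]
black_jar_center [([227.0, 207.0, 243.0, 235.0], 0.52)]
top {'fovy': 50.56451410624417, 'cx': 257.6859073451192, 'cy': 186.5923407981734, 'k1': -0.022916646878837096, 'rvec': array([ 2.19298849, -2.21090288,  0.10138351]), 'tvec': array([-0.01987682,  0.53644446,  0.97962681])}
red_jar_center [([238.0, 171.0, 256.0, 185.0], 0.6), ([198.0, 148.0, 302.0, 216.0], 0.3)]
blue_bottle_center [([221.0, 184.0, 242.0, 209.0], 0.85)]
green_bottle_center [([252.0, 185.0, 278.0, 208.0], 0.77)]
blue_spot [([217.0, 192.0, 249.0, 211.0], 0.54)]
green_spot [([248.0, 181.0, 277.0, 213.0], 0.62)]
rack [([198.0, 146.0, 301.0, 214.0], 0.8)]
park_tray [([69.0, 153.0, 153.0, 221.0], 0.9)]
stirrer_plate [([350.0, 168.0, 418.0, 244.0], 0.69)]
white_jar_center [([203.0, 167.0, 221.0, 189.0], 0.72)]
black_jar_center [([278.0, 168.0, 294.0, 188.0], 0.73)]
```

```bash
python3 - <<'E'
import cv2
a=cv2.imread("pics/top0.png");cv2.imwrite("pics/t1.png",cv2.resize(a[130:260,50:440],None,fx=2.05,fy=2.05*1,interpolation=cv2.INTER_CUBIC)[:, :800])
b=cv2.imread("pics/side0.png");cv2.imwrite("pics/s1.png",cv2.resize(b[90:360,140:350],None,fx=2.2,fy=2.2,interpolation=cv2.INTER_CUBIC))
E
```

```text
(no output)
```

View pics/t1.png

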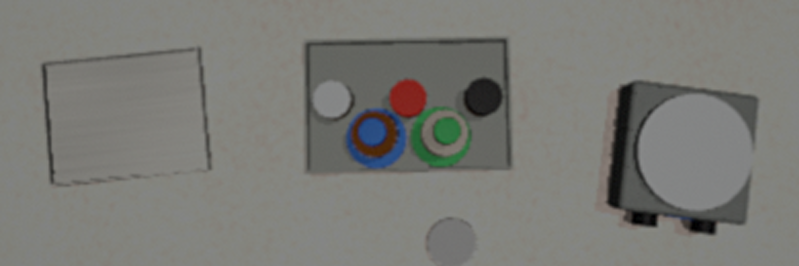

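View pics/s1.png

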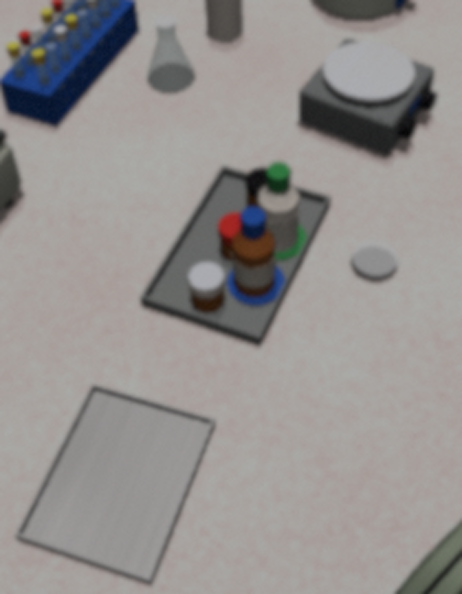

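```bash
cat > h.py <<'E'
import numpy as np,cv2
from cell import bot
def p2w(f,uv,z):
    fl=192/np.tan(np.radians(f["fovy"])/2)
    d=(np.array(uv,float).reshape(-1,2)-[f["cx"],f["cy"]])/fl; s=d.copy()
    for _ in range(20): s=d/(1+f["k1"]*(s**2).sum(1,keepdims=True))
    R=cv2.Rodrigues(f["rvec"])[0]; C=-R.T@f["tvec"]
    r=np.c_[s,np.ones(len(s))]@R
    return (C+r*((z-C[2])/r[:,2:]))[:,:2]
def masks(im):
    h=cv2.cvtColor(im,cv2.COLOR_BGR2HSV).astype(int);H,S,V=h[...,0],h[...,1],h[...,2]
    return dict(red=((H<6)|(H>172))&(S>150)&(V>90),blue=(abs(H-108)<12)&(S>120),green=(abs(H-68)<18)&(S>110),
                white=(S<40)&(V>120),black=(V<45))
def blobs(m,amin=15,amax=9999):
    n,l,st,c=cv2.connectedComponentsWithStats(m.astype(np.uint8),connectivity=4)
    return [(c[i],st[i]) for i in range(1,n) if amin<=st[i][4]<=amax]
E
python3 - <<'E'
from h import *
for c in("top","side"):
    f=bot.grab_frame(c);M=masks(f["image"]);print(c)
    for k in M:
        for z in [.055 if k in("red","white","black") else .13]:
            for ce,st in blobs(M[k],20):
                if k in("white","black") and st[4]>500: continue
                print(k,np.round(ce,1),st.tolist(),np.round(p2w(f,ce,z)[0],4))
    for n in ("park_tray","stirrer_plate","rack"):
        bot_=bot.trace(c,n)
        if bot_:
            m=bot_[0]["pixels"].astype(np.uint8); cs=max(cv2.findContours(m,0,1)[0],key=cv2.contourArea)
            z={"park_tray":.013,"stirrer_plate":.085,"rack":.019}[n]
            w=p2w(f,cs.reshape(-1,2),z).astype(np.float32)
            print(n,"minrect",cv2.minAreaRect(w), "circ",cv2.minEnclosingCircle(w), bot_[0]["score"])
E
```

```text
top
red [443.9  74.4] [439, 69, 11, 12, 102] [ 0.8061 -0.4824]
red [248.6 177.5] [240, 169, 18, 18, 250] [ 0.5555 -0.0019]
blue [346.2  22.9] [294, 0, 108, 43, 3580] [ 0.898  -0.2244]
blue [150.9  47.3] [119, 44, 63, 8, 363] [0.8403 0.213 ]
blue [497. 157.] [478, 119, 34, 76, 2006] [ 0.5916 -0.5583]
blue [235.6 201.2] [219, 183, 29, 29, 217] [0.4976 0.0271]
blue [231.1 193.9] [225, 188, 13, 13, 139] [0.5135 0.0367]
green [150.2  47.5] [139, 46, 23, 4, 84] [0.84   0.2146]
green [260.3 200.5] [251, 183, 28, 28, 185] [ 0.4987 -0.0265]
green [267.5 193.4] [262, 188, 12, 12, 121] [ 0.5141 -0.0424]
white [92.8  2. ] [88, 0, 10, 5, 47] [0.9854 0.3729]
white [133.8   2. ] [129, 0, 11, 5, 53] [0.9852 0.2737]
white [174.1   2.5] [169, 0, 12, 6, 63] [0.9841 0.1761]
white [214.7   2.5] [210, 0, 11, 6, 62] [0.9841 0.0776]
white [336.   12.9] [333, 10, 7, 7, 38] [ 0.9595 -0.2194]
white [374.9  13.3] [372, 11, 7, 6, 33] [ 0.9595 -0.3159]
white [211.1 177.9] [203, 170, 18, 17, 241] [0.5552 0.0864]
white [270.9 200.6] [263, 192, 15, 13, 45] [ 0.5004 -0.0541]
white [ 10.5 328.1] [8, 324, 6, 10, 25] [0
[... 4357 characters left out ...]
] [314, 363, 17, 21, 48] [0.2186 0.3861]
black [335.7 376.7] [330, 369, 13, 15, 31] [0.1903 0.3792]
park_tray minrect ((0.5392367839813232, 0.34012284874916077), (0.15339401364326477, 0.1962667852640152), 4.8561110496521) circ ((0.5396690964698792, 0.34126779437065125), 0.12002700567245483) 0.93
stirrer_plate minrect ((0.4710262715816498, -0.27896058559417725), (0.21455363929271698, 0.17597231268882751), 81.41577911376953) circ ((0.47619733214378357, -0.2723779082298279), 0.12276940047740936) 0.71
rack minrect ((0.5490952134132385, 0.0029719024896621704), (0.16683723032474518, 0.26313215494155884), 1.238651156425476) circ ((0.5485673546791077, 0.0034370236098766327), 0.15122006833553314) 0.8
```

```bash
python3 - <<'E'
from h import *
f=bot.grab_frame("top");M=masks(f["image"])
for ce,st in blobs(M["white"],500): print(ce,st,p2w(f,ce,.085))
E
python3 -m creep '[{"dx":-1.2,"dy":-1,"dz":-0.4,"wz":2},{"dx":-2.4,"dy":-2,"dz":-0.4,"wz":4},{"dx":-3.6,"dy":-3,"dz":-0.4,"wz":6},{"dx":-4.8,"dy":-3.95,"dz":-0.4,"wz":8},{"dx":-6,"dy":-4.9,"dz":-0.4,"wz":10}]'
cat > st.py <<'E'
from h import *
import sys
from scipy.spatial.transform import Rotation as Ro
s=bot.get_state();q=s["tcp_rot"];R=Ro.from_quat([q[1],q[2],q[3],q[0]])
p=s["tcp_pos"];print("t",round(s["t"],2),"p",np.round(p,4),"F",np.round(s["ft_force"],1),"gap",round(s["finger_gap"],4),round(s["finger_force"],1))
print("tool z",np.round(R.as_matrix()[:,2],3),"yaw of tool y",np.degrees(np.arctan2(R.as_matrix()[1,1],R.as_matrix()[0,1])).round(2))
if len(sys.argv)>3: print("to go units",np.round(R.inv().apply(np.array(sys.argv[1:4],float)-p)/.04,3))
E
python3 st.py .5115 .0375 .19
```

```text
[ 70.00171821 344.9209622 ] [ 51 323  34  42 582] [[0.18248479 0.39794054]]
t 1.55 p [0.1627 0.5515 0.2054] F [-0.8  0.1 -0.6] gap 0.0941 0.0
tool z [-0. -0. -1.] yaw of tool y 73.57
to go units [-12.     -9.858   0.386]$[0]: bad value
```

```bash

python3 -m creep '[{"dx":-1.2,"dy":-1,"dz":-0.4,"wx":0,"wy":0,"wz":2,"jaw":0},{"dx":-2.4,"dy":-2,"dz":-0.4,"wx":0,"wy":0,"wz":4,"jaw":0},{"dx":-3.6,"dy":-3,"dz":-0.4,"wx":0,"wy":0,"wz":6,"jaw":0},{"dx":-4.8,"dy":-3.95,"dz":-0.4,"wx":0,"wy":0,"wz":8,"jaw":0},{"dx":-6,"dy":-4.9,"dz":-0.4,"wx":0,"wy":0,"wz":10,"jaw":0}]'
python3 st.py .5115 .0375 .19
python3 - <<'E'
from h import *
f=bot.grab_frame("top");h=cv2.cvtColor(f["image"],cv2.COLOR_BGR2HSV)
print(h[204,389],h[204,380],h[180,420],h[225,365])
m=np.zeros((384,512),bool);m[160:250,340:430]=True
for t in(100,110,120):
  for ce,st in blobs(m&(h[...,2]>t)&(h[...,1]<60),500): print(t,ce,st,p2w(f,ce,.085))
E
```

```text
t: 2.17
tcp_pos: [0.3384, 0.294, 0.2218]
tcp_rot: [0.0, 0.55, 0.835, 0.001]
ft_force: [1.3, 0.6, 0.1]
finger_gap: 0.0936
finger_force: 0.0
t 2.17 p [0.3384 0.294  0.2218] F [1.3 0.6 0.1] gap 0.0936 0.0
tool z [ 0.001  0.001 -1.   ] yaw of tool y 23.26
to go units [-7.601  1.443  0.797]
[120   2 136] [ 90   2 136] [ 40   6 124] [45  6 91]
100 [388.26459464 203.44466371] [ 340  160   90   90 6081] [[ 0.49079238 -0.32329421]]
110 [388.26116034 203.45443906] [ 340  160   90   90 5981] [[ 0.49076992 -0.32328552]]
120 [388.11828688 203.44561523] [ 340  160   90   90 5884] [[ 0.49079327 -0.32295194]]
```

```bash

python3 -m creep '[{"dx":-1.5,"dy":0.3,"dz":0,"wx":0,"wy":0,"wz":1.5,"jaw":0.2},{"dx":-3,"dy":0.6,"dz":0,"wx":0,"wy":0,"wz":3,"jaw":0.2},{"dx":-4.5,"dy":0.9,"dz":0.3,"wx":0,"wy":0,"wz":4.65,"jaw":0.2},{"dx":-6,"dy":1.2,"dz":0.6,"wx":0,"wy":0,"wz":4.65,"jaw":0.2},{"dx":-7.4,"dy":1.4,"dz":0.8,"wx":0,"wy":0,"wz":4.65,"jaw":0.2}]' >/dev/null
python3 -m creep '[{"dx":0,"dy":0,"dz":0,"wx":0,"wy":0,"wz":0,"jaw":0.2}]' >/dev/null
python3 st.py .5115 .0375 .101
python3 - <<'E'
from h import *
for c in("top","side"):
    f=bot.grab_frame(c);im=f["image"]
    if c=="top":
        g=cv2.cvtColor(im,6)[150:260,330:440]
        print(cv2.HoughCircles(g,cv2.HOUGH_GRADIENT,1,50,param1=80,param2=15,minRadius=24,maxRadius=33))
        for u in((389,204),): print(p2w(f,u,.085))
    else: cv2.imwrite("pics/s2.png",cv2.resize(im[60:300,150:370],None,fx=2.5,fy=2.5,interpolation=2))
E
```

```text
t 2.98 p [0.5082 0.0437 0.1887] F [-0.8  0.4  0.2] gap 0.0753 0.0
tool z [-0.001 -0.001 -1.   ] yaw of tool y 0.03
to go units [-0.155  0.084  2.192]
[[[59.5 54.5 28. ]]]
[[ 0.48949692 -0.3249768 ]]
```

View pics/s2.png

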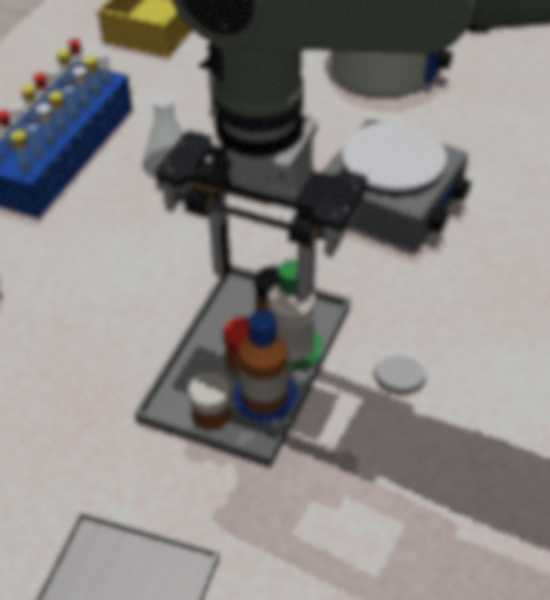

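The fingers straddle the blue cap (crop 263,325) along x, with free space on both sides. I descend and grip.

```bash

python3 -m creep '[{"dx":-0.15,"dy":0.08,"dz":0.5,"wx":0,"wy":0,"wz":0,"jaw":0.2},{"dx":-0.15,"dy":0.08,"dz":1.1,"wx":0,"wy":0,"wz":0,"jaw":0.2},{"dx":-0.15,"dy":0.08,"dz":1.7,"wx":0,"wy":0,"wz":0,"jaw":0.2},{"dx":-0.15,"dy":0.08,"dz":2.05,"wx":0,"wy":0,"wz":0,"jaw":0.2},{"dx":-0.15,"dy":0.08,"dz":2.2,"wx":0,"wy":0,"wz":0,"jaw":0.4}]' >/dev/null
python3 st.py .5115 .0375 .101
python3 -m creep '[{"dx":0,"dy":0,"dz":0,"wx":0,"wy":0,"wz":0,"jaw":0.6},{"dx":0,"dy":0,"dz":0,"wx":0,"wy":0,"wz":0,"jaw":0.9},{"dx":0,"dy":0,"dz":0,"wx":0,"wy":0,"wz":0,"jaw":0.9},{"dx":0,"dy":0,"dz":0,"wx":0,"wy":0,"wz":0,"jaw":0.9},{"dx":0,"dy":0,"dz":0,"wx":0,"wy":0,"wz":0,"jaw":0.9}]' >/dev/null
python3 st.py .5115 .0375 .101
```

```text
t 3.7 p [0.5097 0.0419 0.101 ] F [-0.   0.1  0. ] gap 0.0687 0.0
tool z [-0.001  0.    -1.   ] yaw of tool y 0.42
to go units [-0.109  0.044  0.001]
t 4.33 p [0.511  0.0406 0.102 ] F [1.2 0.7 1.3] gap 0.0294 30.0
tool z [ 0.001 -0.    -1.   ] yaw of tool y 0.31
to go units [-0.077  0.013  0.024]
```

```bash

python3 -m creep '[{"dx":0,"dy":0,"dz":-0.2,"wx":0,"wy":0,"wz":0,"jaw":0.9},{"dx":0,"dy":0,"dz":-0.6,"wx":0,"wy":0,"wz":0,"jaw":0.9},{"dx":0,"dy":0,"dz":-1.1,"wx":0,"wy":0,"wz":0,"jaw":0.9},{"dx":0,"dy":0,"dz":-1.6,"wx":0,"wy":0,"wz":0,"jaw":0.9},{"dx":0,"dy":0,"dz":-1.8,"wx":0,"wy":0,"wz":0,"jaw":0.9}]' 
python3 -m creep '[{"dx":0.2,"dy":0,"dz":0,"wx":0,"wy":0,"wz":0,"jaw":0.9},{"dx":0.6,"dy":0.1,"dz":0,"wx":0,"wy":0,"wz":0,"jaw":0.9},{"dx":1.2,"dy":0.2,"dz":0,"wx":0,"wy":0,"wz":0,"jaw":0.9},{"dx":1.9,"dy":0.3,"dz":0,"wx":0,"wy":0,"wz":0,"jaw":0.9},{"dx":2.6,"dy":0.4,"dz":0,"wx":0,"wy":0,"wz":0,"jaw":0.9}]' >/dev/null
python3 -m creep '[{"dx":0.7,"dy":0.1,"dz":0,"wx":0,"wy":0,"wz":0,"jaw":0.9},{"dx":1.4,"dy":0.1,"dz":0,"wx":0,"wy":0,"wz":0,"jaw":0.9},{"dx":2.1,"dy":0.2,"dz":0,"wx":0,"wy":0,"wz":0,"jaw":0.9},{"dx":2.8,"dy":0.2,"dz":0,"wx":0,"wy":0,"wz":0,"jaw":0.9},{"dx":3.5,"dy":0.2,"dz":0,"wx":0,"wy":0,"wz":0,"jaw":0.9}]' >/dev/null
python3 -m creep '[{"dx":0.7,"dy":0,"dz":0,"wx":0,"wy":0,"wz":0,"jaw":0.9},{"dx":1.3,"dy":0,"dz":0,"wx":0,"wy":0,"wz":0,"jaw":0.9},{"dx":1.8,"dy":0,"dz":0,"wx":0,"wy":0,"wz":0,"jaw":0.9},{"dx":2.1,"dy":0,"dz":0,"wx":0,"wy":0,"wz":0,"jaw":0.9},{"dx":2.3,"dy":0,"dz":0,"wx":0,"wy":0,"wz":0,"jaw":0.9}]' >/dev/null
python3 -m creep '[{"dx":0,"dy":0,"dz":0,"wx":0,"wy":0,"wz":0,"jaw":0.9}]'
python3 st.py .536 .381 .102
python3 - <<'E'
from h import *
f=bot.grab_frame("side");cv2.imwrite("pics/s3.png",cv2.resize(f["image"],(640,480)))
E
```

```text
t: 4.95
tcp_pos: [0.5114, 0.0407, 0.1756]
tcp_rot: [0.001, 0.705, 0.709, 0.001]
ft_force: [0.4, -0.1, -1.7]
finger_gap: 0.0294
finger_force: 30.0
t: 6.95
tcp_pos: [0.5325, 0.3769, 0.1735]
tcp_rot: [0.0, 0.705, 0.709, -0.0]
ft_force: [-0.3, 0.1, -3.0]
finger_gap: 0.0296
finger_force: 30.0
t 6.95 p [0.5325 0.3769 0.1735] F [-0.3  0.1 -3. ] gap 0.0296 30.0
tool z [ 0. -0. -1.] yaw of tool y 0.33
to go units [0.102 0.087 1.787]
```

View pics/s3.png

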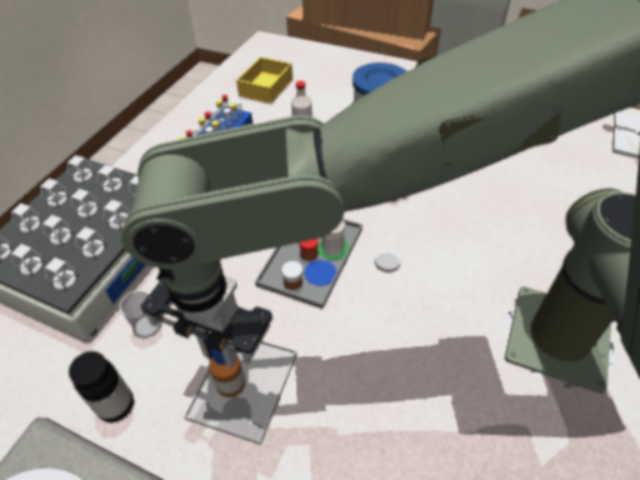

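Blue bottle hangs upright above the tray (px 228,370). Set it down, release, rise, and go to green.

```bash

python3 -m creep '[{"dx":0.1,"dy":0.1,"dz":0.5,"wx":0,"wy":0,"wz":0,"jaw":0.9},{"dx":0.1,"dy":0.1,"dz":1.1,"wx":0,"wy":0,"wz":0,"jaw":0.9},{"dx":0.1,"dy":0.1,"dz":1.5,"wx":0,"wy":0,"wz":0,"jaw":0.9},{"dx":0.1,"dy":0.1,"dz":1.7,"wx":0,"wy":0,"wz":0,"jaw":0.9},{"dx":0.1,"dy":0.1,"dz":1.76,"wx":0,"wy":0,"wz":0,"jaw":0.9}]' >/dev/null
python3 -m creep '[{"dx":0,"dy":0,"dz":0.02,"wx":0,"wy":0,"wz":0,"jaw":0.9},{"dx":0,"dy":0,"dz":0.04,"wx":0,"wy":0,"wz":0,"jaw":0.9}]' 
python3 st.py
```

```text
t: 7.88
tcp_pos: [0.5371, 0.3813, 0.1025]
tcp_rot: [0.0, 0.705, 0.709, 0.001]
ft_force: [-0.4, 0.1, -1.6]
finger_gap: 0.0295
finger_force: 30.0
t 7.88 p [0.5371 0.3813 0.1025] F [-0.4  0.1 -1.6] gap 0.0295 30.0
tool z [ 0.002  0.001 -1.   ] yaw of tool y 0.32
```

```bash

python3 -m creep '[{"dx":0,"dy":0,"dz":0.03,"wx":0,"wy":0,"wz":0,"jaw":0.9},{"dx":0,"dy":0,"dz":0.03,"wx":0,"wy":0,"wz":0,"jaw":0.6},{"dx":0,"dy":0,"dz":0.03,"wx":0,"wy":0,"wz":0,"jaw":0.3},{"dx":0,"dy":0,"dz":0.03,"wx":0,"wy":0,"wz":0,"jaw":0.3},{"dx":0,"dy":0,"dz":-0.1,"wx":0,"wy":0,"wz":0,"jaw":0.3}]' 
python3 -m creep '[{"dx":0,"dy":0,"dz":-0.5,"wx":0,"wy":0,"wz":0,"jaw":0.3},{"dx":0,"dy":0,"dz":-1.2,"wx":0,"wy":0,"wz":0,"jaw":0.3},{"dx":-0.5,"dy":0,"dz":-2.2,"wx":0,"wy":0,"wz":0,"jaw":0.3},{"dx":-1.5,"dy":0,"dz":-2.3,"wx":0,"wy":0,"wz":0,"jaw":0.3},{"dx":-2.5,"dy":-0.2,"dz":-2.3,"wx":0,"wy":0,"wz":0,"jaw":0.3}]' >/dev/null
python3 -m creep '[{"dx":-1.2,"dy":-0.1,"dz":0,"wx":0,"wy":0,"wz":0,"jaw":0.3},{"dx":-2.4,"dy":-0.2,"dz":0,"wx":0,"wy":0,"wz":0,"jaw":0.3},{"dx":-3.6,"dy":-0.3,"dz":0,"wx":0,"wy":0,"wz":0,"jaw":0.3},{"dx":-4.8,"dy":-0.4,"dz":0,"wx":0,"wy":0,"wz":0,"jaw":0.3},{"dx":-6,"dy":-0.45,"dz":0,"wx":0,"wy":0,"wz":0,"jaw":0.3}]' >/dev/null
python3 -m creep '[{"dx":-0.9,"dy":0,"dz":0,"wx":0,"wy":0,"wz":0,"jaw":0.3},{"dx":-1.5,"dy":0,"dz":0,"wx":0,"wy":0,"wz":0,"jaw":0.3},{"dx":-2,"dy":0,"dz":0,"wx":0,"wy":0,"wz":0,"jaw":0.3},{"dx":-2,"dy":0,"dz":0,"wx":0,"wy":0,"wz":0,"jaw":0.3},{"dx":-2,"dy":0,"dz":0,"wx":0,"wy":0,"wz":0,"jaw":0.3}]' >/dev/null
python3 st.py .5115 -.0405 .101
python3 - <<'E'
from h import *
f=bot.grab_frame("side");M=masks(f["image"])
for ce,st in blobs(M["blue"],30): print(ce,st[4],p2w(f,ce,.118),p2w(f,ce,.005))
cv2.imwrite("pics/s4.png",cv2.resize(f["image"],(640,480)))
E
```

```text
t: 8.5
tcp_pos: [0.5361, 0.3807, 0.1052]
tcp_rot: [-0.0, 0.705, 0.709, -0.001]
ft_force: [-1.0, 0.5, 0.1]
finger_gap: 0.0639
finger_force: 0.0
t 10.38 p [ 0.5131 -0.0388  0.1984] F [-0.4 -0.   0.1] gap 0.0658 0.0
tool z [ 0.001  0.    -1.   ] yaw of tool y 0.32
to go units [-0.044 -0.043  2.434]
[305.83403361  66.94432773] 952 [[ 0.58143776 -0.57245058]] [[ 0.63349013 -0.75306463]]
[171.61279461 118.87542088] 1485 [[ 0.86826152 -0.13511364]] [[ 0.96193277 -0.25226896]]
[102.39858491 218.78537736] 424 [[0.82153033 0.267725  ]] [[0.90842076 0.20902262]]
[255.83618582 217.71638142] 409 [[0.47564929 0.11773151]] [[0.51235147 0.03726469]]
[178.36144578 299.19277108] 166 [[0.53884251 0.37869751]] [[0.5847142  0.33609753]]
```

View pics/s4.png

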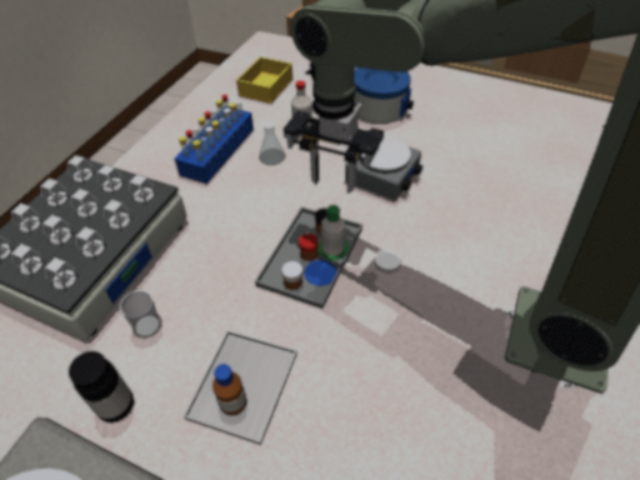

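Blue bottle stands upright in the tray (px 228,390), and the gripper is above green. Next: grip green, lift, carry.

```bash

python3 -m creep '[{"dx":-0.05,"dy":-0.03,"dz":0.6,"wx":0,"wy":0,"wz":0,"jaw":0.3},{"dx":-0.05,"dy":-0.03,"dz":1.3,"wx":0,"wy":0,"wz":0,"jaw":0.3},{"dx":-0.05,"dy":-0.03,"dz":2,"wx":0,"wy":0,"wz":0,"jaw":0.3},{"dx":-0.05,"dy":-0.03,"dz":2.3,"wx":0,"wy":0,"wz":0,"jaw":0.3},{"dx":-0.05,"dy":-0.03,"dz":2.42,"wx":0,"wy":0,"wz":0,"jaw":0.3}]' >/dev/null
python3 -m creep '[{"dx":0,"dy":0,"dz":0,"wx":0,"wy":0,"wz":0,"jaw":0.3},{"dx":0,"dy":0,"dz":0,"wx":0,"wy":0,"wz":0,"jaw":0.6},{"dx":0,"dy":0,"dz":0,"wx":0,"wy":0,"wz":0,"jaw":0.9},{"dx":0,"dy":0,"dz":0,"wx":0,"wy":0,"wz":0,"jaw":0.9},{"dx":0,"dy":0,"dz":0,"wx":0,"wy":0,"wz":0,"jaw":0.9}]' 
python3 -m creep '[{"dx":0,"dy":0,"dz":-0.2,"wx":0,"wy":0,"wz":0,"jaw":0.9},{"dx":0,"dy":0,"dz":-0.6,"wx":0,"wy":0,"wz":0,"jaw":0.9},{"dx":0,"dy":0,"dz":-1.1,"wx":0,"wy":0,"wz":0,"jaw":0.9},{"dx":0,"dy":0,"dz":-1.6,"wx":0,"wy":0,"wz":0,"jaw":0.9},{"dx":0,"dy":0,"dz":-1.8,"wx":0,"wy":0,"wz":0,"jaw":0.9}]' >/dev/null
python3 st.py .544 .300 .102
```

```text
t: 11.68
tcp_pos: [0.5119, -0.0414, 0.101]
tcp_rot: [0.0, 0.705, 0.709, 0.0]
ft_force: [0.7, 1.0, -1.9]
finger_gap: 0.0296
finger_force: 30.3
t 12.3 p [ 0.5128 -0.0416  0.175 ] F [ 0.1 -0.  -3.1] gap 0.0294 30.0
tool z [ 0.004 -0.001 -1.   ] yaw of tool y 0.32
to go units [8.537 0.821 1.821]
```

```bash

python3 -m creep '[{"dx":0.2,"dy":0,"dz":0,"wx":0,"wy":0,"wz":0,"jaw":0.9},{"dx":0.6,"dy":0.1,"dz":0,"wx":0,"wy":0,"wz":0,"jaw":0.9},{"dx":1.2,"dy":0.2,"dz":0,"wx":0,"wy":0,"wz":0,"jaw":0.9},{"dx":1.9,"dy":0.3,"dz":0,"wx":0,"wy":0,"wz":0,"jaw":0.9},{"dx":2.6,"dy":0.4,"dz":0,"wx":0,"wy":0,"wz":0,"jaw":0.9}]' >/dev/null
python3 -m creep '[{"dx":0.7,"dy":0.1,"dz":0,"wx":0,"wy":0,"wz":0,"jaw":0.9},{"dx":1.4,"dy":0.2,"dz":0,"wx":0,"wy":0,"wz":0,"jaw":0.9},{"dx":2.1,"dy":0.3,"dz":0,"wx":0,"wy":0,"wz":0,"jaw":0.9},{"dx":2.8,"dy":0.4,"dz":0,"wx":0,"wy":0,"wz":0,"jaw":0.9},{"dx":3.5,"dy":0.4,"dz":0,"wx":0,"wy":0,"wz":0,"jaw":0.9}]' >/dev/null
python3 -m creep '[{"dx":0.7,"dy":0,"dz":0,"wx":0,"wy":0,"wz":0,"jaw":0.9},{"dx":1.3,"dy":0,"dz":0,"wx":0,"wy":0,"wz":0,"jaw":0.9},{"dx":1.8,"dy":0,"dz":0,"wx":0,"wy":0,"wz":0,"jaw":0.9},{"dx":2.2,"dy":0,"dz":0,"wx":0,"wy":0,"wz":0,"jaw":0.9},{"dx":2.4,"dy":0,"dz":0,"wx":0,"wy":0,"wz":0,"jaw":0.9}]' >/dev/null
python3 -m creep '[{"dx":0,"dy":0,"dz":0.3,"wx":0,"wy":0,"wz":0,"jaw":0.9},{"dx":0,"dy":0,"dz":0.8,"wx":0,"wy":0,"wz":0,"jaw":0.9},{"dx":0,"dy":0,"dz":1.3,"wx":0,"wy":0,"wz":0,"jaw":0.9},{"dx":0,"dy":0,"dz":1.6,"wx":0,"wy":0,"wz":0,"jaw":0.9},{"dx":0,"dy":0,"dz":1.75,"wx":0,"wy":0,"wz":0,"jaw":0.9}]' >/dev/null
python3 -m creep '[{"dx":0,"dy":0,"dz":0.03,"wx":0,"wy":0,"wz":0,"jaw":0.9},{"dx":0,"dy":0,"dz":0.06,"wx":0,"wy":0,"wz":0,"jaw":0.9}]' >/dev/null
python3 st.py .544 .300 .101
```

```text
t 15.05 p [0.5424 0.2992 0.101 ] F [ 0.4  0.8 -1.9] gap 0.0294 30.0
tool z [ 0.002  0.001 -1.   ] yaw of tool y 0.32
to go units [0.02  0.04  0.001]
```

```bash

python3 -m creep '[{"dx":0,"dy":0,"dz":0.03,"wx":0,"wy":0,"wz":0,"jaw":0.9},{"dx":0,"dy":0,"dz":0.03,"wx":0,"wy":0,"wz":0,"jaw":0.6},{"dx":0,"dy":0,"dz":0.03,"wx":0,"wy":0,"wz":0,"jaw":0.3},{"dx":0,"dy":0,"dz":0.03,"wx":0,"wy":0,"wz":0,"jaw":0.3},{"dx":0,"dy":0,"dz":-0.1,"wx":0,"wy":0,"wz":0,"jaw":0.3}]' >/dev/null
python3 -m creep '[{"dx":0,"dy":0,"dz":-0.5,"wx":0,"wy":0,"wz":0,"jaw":0.3},{"dx":0,"dy":0,"dz":-1.2,"wx":0,"wy":0,"wz":0,"jaw":0.3},{"dx":-0.5,"dy":0,"dz":-2,"wx":0,"wy":0,"wz":0,"jaw":0.3},{"dx":-1.5,"dy":0,"dz":-2,"wx":0,"wy":0,"wz":0,"jaw":0.3},{"dx":-2.5,"dy":0.2,"dz":-2,"wx":0,"wy":0,"wz":0,"jaw":0.3}]' >/dev/null
python3 -m creep '[{"dx":-1.2,"dy":0.1,"dz":0,"wx":0,"wy":0,"wz":0,"jaw":0.3},{"dx":-2.4,"dy":0.1,"dz":0,"wx":0,"wy":0,"wz":0,"jaw":0.3},{"dx":-3.6,"dy":0.1,"dz":0,"wx":0,"wy":0,"wz":0,"jaw":0.3},{"dx":-4.5,"dy":0.1,"dz":0,"wx":0,"wy":0,"wz":0,"jaw":0.3},{"dx":-5,"dy":0.13,"dz":0,"wx":0,"wy":0,"wz":0,"jaw":0.3}]' >/dev/null
python3 -m creep '[{"dx":0,"dy":0,"dz":0,"wx":0,"wy":0,"wz":0,"jaw":0.3},{"dx":0,"dy":0,"dz":0,"wx":0,"wy":0,"wz":0,"jaw":0.3}]' >/dev/null
python3 st.py .5555 -.002 .021
python3 - <<'E'
from h import *
f=bot.grab_frame("side");M=masks(f["image"])
for k,z in(("blue",.118),("green",.118),("red",.05)):
  for ce,st in blobs(M[k],30,450): print(k,ce,st[4],p2w(f,ce,z),p2w(f,ce,.005))
cv2.imwrite("pics/s5.png",cv2.resize(f["image"],(640,480)))
E
```

```text
t 17.18 p [5.567e-01 1.000e-04 1.846e-01] F [ 0.4 -0.3 -0.2] gap 0.0657 0.0
tool z [ 0.     0.001 -1.   ] yaw of tool y 0.37
to go units [-0.055 -0.032  4.09 ]
blue [102.43160377 218.73113208] 424 [[0.82156011 0.26755433]] [[0.90845487 0.20882719]]
blue [255.78163772 217.68734491] 403 [[0.47580651 0.11770096]] [[0.51253151 0.0372297 ]]
blue [178.39393939 299.22424242] 165 [[0.53874317 0.3787327 ]] [[0.58460045 0.33613783]]
green [265.97798742 198.07232704] 318 [[0.47704694 0.05022205]] [[ 0.51395193 -0.04004058]]
green [103.42666667 216.4       ] 75 [[0.82383581 0.26060667]] [[0.91106077 0.2008714 ]]
green [194.66666667 268.06521739] 138 [[0.54389985 0.29922844]] [[0.59050538 0.24509729]]
red [246.58474576 191.88135593] 118 [[ 0.55771439 -0.00427038]] [[ 0.57551781 -0.04022498]]
```

View pics/s5.png

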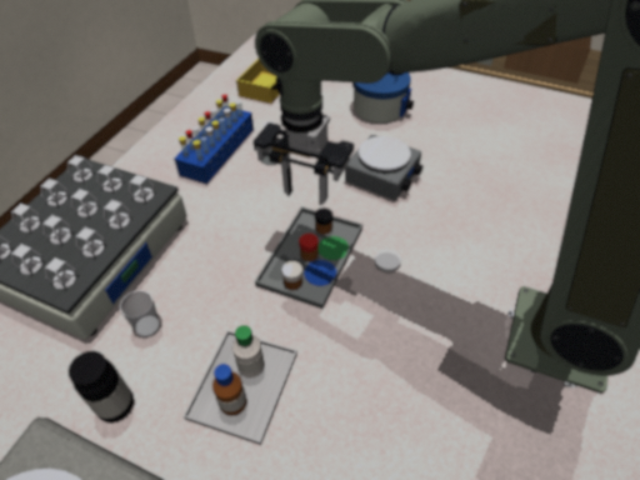

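Both bottles are upright in the tray (px 245,350 and 228,390), and the red jar is unmoved at (309,247). Next I grip the jar.

```bash

python3 -m creep '[{"dx":-0.06,"dy":-0.02,"dz":1,"wx":0,"wy":0,"wz":0,"jaw":0.25},{"dx":-0.06,"dy":-0.02,"dz":2,"wx":0,"wy":0,"wz":0,"jaw":0.25},{"dx":-0.06,"dy":-0.02,"dz":3,"wx":0,"wy":0,"wz":0,"jaw":0.25},{"dx":-0.06,"dy":-0.02,"dz":3.7,"wx":0,"wy":0,"wz":0,"jaw":0.25},{"dx":-0.06,"dy":-0.02,"dz":4.05,"wx":0,"wy":0,"wz":0,"jaw":0.25}]' >/dev/null
python3 -m creep '[{"dx":0,"dy":0,"dz":0,"wx":0,"wy":0,"wz":0,"jaw":0.25},{"dx":0,"dy":0,"dz":0,"wx":0,"wy":0,"wz":0,"jaw":0.6},{"dx":0,"dy":0,"dz":0,"wx":0,"wy":0,"wz":0,"jaw":0.8},{"dx":0,"dy":0,"dz":0,"wx":0,"wy":0,"wz":0,"jaw":0.8},{"dx":0,"dy":0,"dz":0,"wx":0,"wy":0,"wz":0,"jaw":0.8}]' 
python3 -m creep '[{"dx":0,"dy":0,"dz":-0.2,"wx":0,"wy":0,"wz":0,"jaw":0.8},{"dx":0,"dy":0,"dz":-0.6,"wx":0,"wy":0,"wz":0,"jaw":0.8},{"dx":0,"dy":0,"dz":-1.2,"wx":0,"wy":0,"wz":0,"jaw":0.8},{"dx":0,"dy":0,"dz":-2,"wx":0,"wy":0,"wz":0,"jaw":0.8},{"dx":0,"dy":0,"dz":-2.8,"wx":0,"wy":0,"wz":0,"jaw":0.8}]' >/dev/null
python3 -m creep '[{"dx":0,"dy":0,"dz":-0.5,"wx":0,"wy":0,"wz":0,"jaw":0.8},{"dx":0,"dy":0,"dz":-0.7,"wx":0,"wy":0,"wz":0,"jaw":0.8},{"dx":0,"dy":0,"dz":-0.7,"wx":0,"wy":0,"wz":0,"jaw":0.8}]' >/dev/null
python3 st.py .4885 -.325 .105
```

```text
t: 18.48
tcp_pos: [0.5565, -0.0036, 0.0232]
tcp_rot: [0.001, 0.705, 0.709, 0.0]
ft_force: [-0.7, 0.2, 2.5]
finger_gap: 0.0439
finger_force: 30.0
t 19.48 p [ 0.556  -0.0035  0.1629] F [-0.4 -0.6 -1.1] gap 0.0438 30.0
tool z [ 0.001 -0.    -1.   ] yaw of tool y 0.32
to go units [-8.028 -1.733  1.447]
```

```bash

python3 -m creep '[{"dx":-0.2,"dy":0,"dz":0,"wx":0,"wy":0,"wz":0,"jaw":0.8},{"dx":-0.6,"dy":-0.1,"dz":0,"wx":0,"wy":0,"wz":0,"jaw":0.8},{"dx":-1.2,"dy":-0.3,"dz":0,"wx":0,"wy":0,"wz":0,"jaw":0.8},{"dx":-1.9,"dy":-0.5,"dz":0,"wx":0,"wy":0,"wz":0,"jaw":0.8},{"dx":-2.6,"dy":-0.7,"dz":0,"wx":0,"wy":0,"wz":0,"jaw":0.8}]' >/dev/null
python3 -m creep '[{"dx":-0.7,"dy":-0.2,"dz":0,"wx":0,"wy":0,"wz":0,"jaw":0.8},{"dx":-1.4,"dy":-0.4,"dz":0,"wx":0,"wy":0,"wz":0,"jaw":0.8},{"dx":-2.1,"dy":-0.6,"dz":0,"wx":0,"wy":0,"wz":0,"jaw":0.8},{"dx":-2.8,"dy":-0.8,"dz":0,"wx":0,"wy":0,"wz":0,"jaw":0.8},{"dx":-3.5,"dy":-1,"dz":0,"wx":0,"wy":0,"wz":0,"jaw":0.8}]' >/dev/null
python3 -m creep '[{"dx":-0.7,"dy":0,"dz":0,"wx":0,"wy":0,"wz":0,"jaw":0.8},{"dx":-1.3,"dy":0,"dz":0,"wx":0,"wy":0,"wz":0,"jaw":0.8},{"dx":-1.7,"dy":0,"dz":0,"wx":0,"wy":0,"wz":0,"jaw":0.8},{"dx":-1.9,"dy":0,"dz":0,"wx":0,"wy":0,"wz":0,"jaw":0.8},{"dx":-1.9,"dy":0,"dz":0.2,"wx":0,"wy":0,"wz":0,"jaw":0.8}]' >/dev/null
python3 -m creep '[{"dx":0,"dy":0,"dz":0.3,"wx":0,"wy":0,"wz":0,"jaw":0.8},{"dx":0,"dy":0,"dz":0.3,"wx":0,"wy":0,"wz":0,"jaw":0.8}]' >/dev/null
python3 st.py .4885 -.325 .1035
python3 - <<'E'
from h import *
f=bot.grab_frame("side");cv2.imwrite("pics/s6.png",cv2.resize(f["image"][40:240,220:400],None,fx=3,fy=3,interpolation=2))
E
```

```text
t 21.6 p [ 0.4885 -0.322   0.1401] F [-0.7  0.5 -0.6] gap 0.0434 30.0
tool z [-0.003  0.003 -1.   ] yaw of tool y 0.38
to go units [-0.079  0.002  0.915]
```

View pics/s6.png

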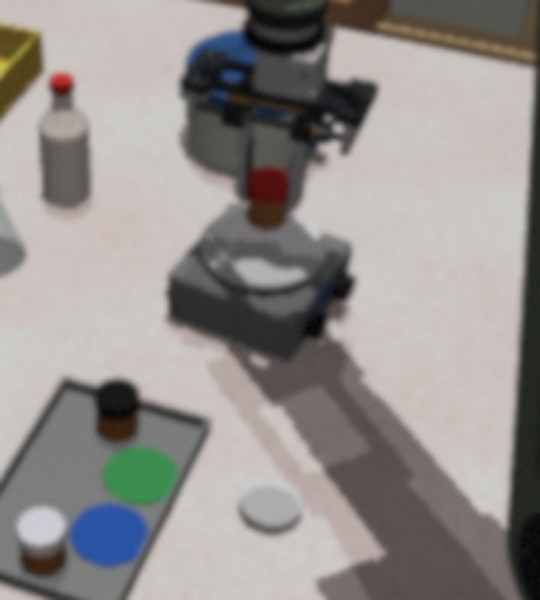

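The jar is upright above the plate (crop 268,200). Lower it gently.

```bash

python3 -m creep '[{"dx":-0.06,"dy":0,"dz":0.3,"wx":0,"wy":0,"wz":0,"jaw":0.8},{"dx":-0.06,"dy":0,"dz":0.6,"wx":0,"wy":0,"wz":0,"jaw":0.8},{"dx":-0.06,"dy":0,"dz":0.8,"wx":0,"wy":0,"wz":0,"jaw":0.8},{"dx":-0.06,"dy":0,"dz":0.88,"wx":0,"wy":0,"wz":0,"jaw":0.8},{"dx":-0.06,"dy":0,"dz":0.91,"wx":0,"wy":0,"wz":0,"jaw":0.8}]' 
python3 -m creep '[{"dx":0,"dy":0,"dz":0.01,"wx":0,"wy":0,"wz":0,"jaw":0.8},{"dx":0,"dy":0,"dz":0.02,"wx":0,"wy":0,"wz":0,"jaw":0.8}]' 
python3 - <<'E'
from h import *
f=bot.grab_frame("side")
for u in((308,122),): print(p2w(f,u,.085))
E
```

```text
t: 22.28
tcp_pos: [0.4895, -0.3262, 0.1056]
tcp_rot: [-0.0, 0.705, 0.709, -0.0]
ft_force: [-0.1, 0.0, -1.3]
finger_gap: 0.0433
finger_force: 30.0
t: 22.52
tcp_pos: [0.4898, -0.3264, 0.1055]
tcp_rot: [0.0, 0.705, 0.709, 0.0]
ft_force: [0.8, -0.4, -0.5]
finger_gap: 0.0434
finger_force: 30.0
[[ 0.48670354 -0.31979429]]
```

```bash

python3 -m creep '[{"dx":0,"dy":0,"dz":0.015,"wx":0,"wy":0,"wz":0,"jaw":0.8},{"dx":0,"dy":0,"dz":0.03,"wx":0,"wy":0,"wz":0,"jaw":0.8},{"dx":0,"dy":0,"dz":0.03,"wx":0,"wy":0,"wz":0,"jaw":0.8}]' |grep -E "pos|ft"
python3 -m creep '[{"dx":0,"dy":0,"dz":0.015,"wx":0,"wy":0,"wz":0,"jaw":0.8},{"dx":0,"dy":0,"dz":0.03,"wx":0,"wy":0,"wz":0,"jaw":0.8},{"dx":0,"dy":0,"dz":0.03,"wx":0,"wy":0,"wz":0,"jaw":0.8}]' |grep -E "pos|ft"
```

```text
tcp_pos: [0.4895, -0.3262, 0.1038]
ft_force: [-0.1, -0.2, -1.5]
tcp_pos: [0.4896, -0.3263, 0.1033]
ft_force: [-2.3, 0.3, 3.7]
```

```bash

python3 -m creep '[{"dx":0,"dy":0,"dz":0,"wx":0,"wy":0,"wz":0,"jaw":0.5},{"dx":0,"dy":0,"dz":0,"wx":0,"wy":0,"wz":0,"jaw":0.25},{"dx":0,"dy":0,"dz":0,"wx":0,"wy":0,"wz":0,"jaw":0.25},{"dx":0,"dy":0,"dz":-0.2,"wx":0,"wy":0,"wz":0,"jaw":0.25},{"dx":0,"dy":0,"dz":-0.8,"wx":0,"wy":0,"wz":0,"jaw":0.25}]' >/dev/null
python3 -m creep '[{"dx":0,"dy":0,"dz":-1,"wx":0,"wy":0,"wz":0,"jaw":0.3},{"dx":0,"dy":0,"dz":-2.1,"wx":0,"wy":0,"wz":0,"jaw":0.3},{"dx":1,"dy":0.2,"dz":-2.1,"wx":0,"wy":0,"wz":0,"jaw":0.3},{"dx":2.3,"dy":0.4,"dz":-2.1,"wx":0,"wy":0,"wz":0,"jaw":0.3},{"dx":3.6,"dy":0.4,"dz":-2.1,"wx":0,"wy":0,"wz":0,"jaw":0.3}]' >/dev/null
python3 -m creep '[{"dx":1.3,"dy":0.1,"dz":0,"wx":0,"wy":0,"wz":0,"jaw":0.3},{"dx":2.6,"dy":0.3,"dz":0,"wx":0,"wy":0,"wz":0,"jaw":0.3},{"dx":3.9,"dy":0.4,"dz":0,"wx":0,"wy":0,"wz":0,"jaw":0.3},{"dx":5.2,"dy":0.5,"dz":0,"wx":0,"wy":0,"wz":0,"jaw":0.3},{"dx":6.4,"dy":0.6,"dz":0,"wx":0,"wy":0,"wz":0,"jaw":0.3}]' >/dev/null
python3 -m creep '[{"dx":1.3,"dy":0.1,"dz":0,"wx":0,"wy":0,"wz":0,"jaw":0.3},{"dx":2.6,"dy":0.2,"dz":0,"wx":0,"wy":0,"wz":0,"jaw":0.3},{"dx":3.9,"dy":0.3,"dz":0,"wx":0,"wy":0,"wz":0,"jaw":0.3},{"dx":5,"dy":0.3,"dz":0,"wx":0,"wy":0,"wz":0,"jaw":0.3},{"dx":5.6,"dy":0.3,"dz":0,"wx":0,"wy":0,"wz":0,"jaw":0.3}]' >/dev/null
python3 -m creep '[{"dx":0,"dy":0,"dz":0,"wx":0,"wy":0,"wz":0,"jaw":0.3},{"dx":0,"dy":0,"dz":0,"wx":0,"wy":0,"wz":0,"jaw":0.3}]' >/dev/null
python3 st.py .5424 .2992 .100
python3 - <<'E'
from h import *
f=bot.grab_frame("top");M=masks(f["image"])
m=M["red"]; m[:,:330]=0
for ce,st in blobs(m,60): print(ce,st,p2w(f,ce,.134))
a=cv2.resize(f["image"][150:260,330:440],None,fx=4,fy=4,interpolation=2)
f=bot.grab_frame("side");b=cv2.resize(f["image"][60:280,130:350],(440,440),interpolation=2)
cv2.imwrite("pics/s7.png",cv2.resize(np.hstack([a,b]),(800,400)))
for k in("green","blue"):
  for ce,st in blobs(masks(f["image"])[k],30,250): print(k,ce,st[4],p2w(f,ce,.118))
E
```

```text
t 26.07 p [0.5383 0.2967 0.2187] F [-0.8  0.1 -0.4] gap 0.0658 0.0
tool z [-0.    -0.001 -1.   ] yaw of tool y 0.26
to go units [0.065 0.104 2.967]
[443.92156863  74.43137255] [439  69  11  12 102] [[ 0.77853518 -0.44230549]]
[396.21481481 203.51481481] [388 195  18  18 270] [[ 0.48950153 -0.32364516]]
green [103.4025974  216.51948052] 77 [[0.82365579 0.26093759]]
green [194.78947368 268.45112782] 133 [[0.54317224 0.29998203]]
blue [178.46783626 298.97660819] 171 [[0.53888893 0.37817905]]
```

View pics/s7.png

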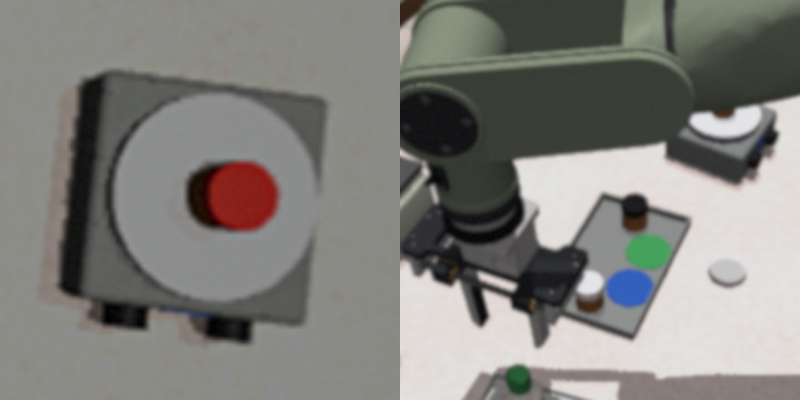

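The red jar stands in the middle of the plate (top crop 243,195 is the lid with parallax; it computes to within 3 mm). Next, green goes back.

```bash

python3 -m creep '[{"dx":0.07,"dy":0.11,"dz":0.8,"wx":0,"wy":0,"wz":0,"jaw":0.3},{"dx":0.07,"dy":0.11,"dz":1.7,"wx":0,"wy":0,"wz":0,"jaw":0.3},{"dx":0.07,"dy":0.11,"dz":2.4,"wx":0,"wy":0,"wz":0,"jaw":0.3},{"dx":0.07,"dy":0.11,"dz":2.8,"wx":0,"wy":0,"wz":0,"jaw":0.3},{"dx":0.07,"dy":0.11,"dz":2.95,"wx":0,"wy":0,"wz":0,"jaw":0.3}]' >/dev/null
python3 -m creep '[{"dx":0,"dy":0,"dz":0,"wx":0,"wy":0,"wz":0,"jaw":0.3},{"dx":0,"dy":0,"dz":0,"wx":0,"wy":0,"wz":0,"jaw":0.6},{"dx":0,"dy":0,"dz":0,"wx":0,"wy":0,"wz":0,"jaw":0.9},{"dx":0,"dy":0,"dz":0,"wx":0,"wy":0,"wz":0,"jaw":0.9},{"dx":0,"dy":0,"dz":0,"wx":0,"wy":0,"wz":0,"jaw":0.9}]' 
python3 -m creep '[{"dx":0,"dy":0,"dz":-0.2,"wx":0,"wy":0,"wz":0,"jaw":0.9},{"dx":0,"dy":0,"dz":-0.6,"wx":0,"wy":0,"wz":0,"jaw":0.9},{"dx":0,"dy":0,"dz":-1.1,"wx":0,"wy":0,"wz":0,"jaw":0.9},{"dx":0,"dy":0,"dz":-1.6,"wx":0,"wy":0,"wz":0,"jaw":0.9},{"dx":0,"dy":0,"dz":-1.8,"wx":0,"wy":0,"wz":0,"jaw":0.9}]' >/dev/null
python3 st.py .512 -.0405 .102
```

```text
t: 27.42
tcp_pos: [0.5427, 0.301, 0.101]
tcp_rot: [0.0, 0.705, 0.709, 0.0]
ft_force: [1.4, 0.1, -2.0]
finger_gap: 0.0298
finger_force: 30.4
t 28.05 p [0.5439 0.3015 0.1758] F [ 0.9 -0.3 -2.5] gap 0.0295 30.0
tool z [ 0.004  0.002 -1.   ] yaw of tool y 0.32
to go units [-8.548 -0.853  1.826]
```

```bash

python3 -m creep '[{"dx":-0.2,"dy":0,"dz":0,"wx":0,"wy":0,"wz":0,"jaw":0.9},{"dx":-0.6,"dy":-0.1,"dz":0,"wx":0,"wy":0,"wz":0,"jaw":0.9},{"dx":-1.2,"dy":-0.2,"dz":0,"wx":0,"wy":0,"wz":0,"jaw":0.9},{"dx":-1.9,"dy":-0.4,"dz":0,"wx":0,"wy":0,"wz":0,"jaw":0.9},{"dx":-2.6,"dy":-0.6,"dz":0,"wx":0,"wy":0,"wz":0,"jaw":0.9}]' >/dev/null
python3 -m creep '[{"dx":-0.7,"dy":-0.1,"dz":0,"wx":0,"wy":0,"wz":0,"jaw":0.9},{"dx":-1.4,"dy":-0.2,"dz":0,"wx":0,"wy":0,"wz":0,"jaw":0.9},{"dx":-2.1,"dy":-0.2,"dz":0,"wx":0,"wy":0,"wz":0,"jaw":0.9},{"dx":-2.8,"dy":-0.2,"dz":0,"wx":0,"wy":0,"wz":0,"jaw":0.9},{"dx":-3.5,"dy":-0.2,"dz":0,"wx":0,"wy":0,"wz":0,"jaw":0.9}]' >/dev/null
python3 -m creep '[{"dx":-0.7,"dy":0,"dz":0,"wx":0,"wy":0,"wz":0,"jaw":0.9},{"dx":-1.3,"dy":0,"dz":0,"wx":0,"wy":0,"wz":0,"jaw":0.9},{"dx":-1.8,"dy":0,"dz":0,"wx":0,"wy":0,"wz":0,"jaw":0.9},{"dx":-2.2,"dy":0,"dz":0,"wx":0,"wy":0,"wz":0,"jaw":0.9},{"dx":-2.4,"dy":0,"dz":0,"wx":0,"wy":0,"wz":0,"jaw":0.9}]' >/dev/null
python3 -m creep '[{"dx":0,"dy":0,"dz":0.2,"wx":0,"wy":0,"wz":0,"jaw":0.9},{"dx":0,"dy":0,"dz":0.5,"wx":0,"wy":0,"wz":0,"jaw":0.9},{"dx":0,"dy":0,"dz":0.8,"wx":0,"wy":0,"wz":0,"jaw":0.9},{"dx":0,"dy":0,"dz":1,"wx":0,"wy":0,"wz":0,"jaw":0.9},{"dx":0,"dy":0,"dz":1,"wx":0,"wy":0,"wz":0,"jaw":0.9}]' >/dev/null
python3 st.py .512 -.0396 .102
```

```text
t 30.55 p [ 0.5115 -0.0388  0.1314] F [-0.4 -0.7 -1.2] gap 0.0296 30.0
tool z [-0.002  0.001 -1.   ] yaw of tool y 0.35
to go units [-0.021  0.013  0.735]
```

```bash

python3 -m creep '[{"dx":-0.02,"dy":0.02,"dz":0.3,"wx":0,"wy":0,"wz":0,"jaw":0.9},{"dx":-0.02,"dy":0.02,"dz":0.5,"wx":0,"wy":0,"wz":0,"jaw":0.9},{"dx":-0.02,"dy":0.02,"dz":0.63,"wx":0,"wy":0,"wz":0,"jaw":0.9},{"dx":-0.02,"dy":0.02,"dz":0.68,"wx":0,"wy":0,"wz":0,"jaw":0.9},{"dx":-0.02,"dy":0.02,"dz":0.7,"wx":0,"wy":0,"wz":0,"jaw":0.9}]' |grep -E "pos|ft"
python3 -m creep '[{"dx":0,"dy":0,"dz":0.015,"wx":0,"wy":0,"wz":0,"jaw":0.9},{"dx":0,"dy":0,"dz":0.03,"wx":0,"wy":0,"wz":0,"jaw":0.9},{"dx":0,"dy":0,"dz":0.03,"wx":0,"wy":0,"wz":0,"jaw":0.9}]' |grep -E "pos|ft"
```

```text
tcp_pos: [0.5133, -0.0401, 0.1047]
ft_force: [-0.4, 0.1, -1.7]
tcp_pos: [0.5132, -0.0401, 0.1035]
ft_force: [-0.3, 0.2, -2.1]
```

Still hanging; ease down to contact, then release and go back for blue.

```bash

python3 -m creep '[{"dx":0,"dy":0,"dz":0.015,"wx":0,"wy":0,"wz":0,"jaw":0.9},{"dx":0,"dy":0,"dz":0.03,"wx":0,"wy":0,"wz":0,"jaw":0.9},{"dx":0,"dy":0,"dz":0.03,"wx":0,"wy":0,"wz":0,"jaw":0.9}]' |grep -E "pos|ft"
python3 -m creep '[{"dx":0,"dy":0,"dz":0.015,"wx":0,"wy":0,"wz":0,"jaw":0.9},{"dx":0,"dy":0,"dz":0.025,"wx":0,"wy":0,"wz":0,"jaw":0.9},{"dx":0,"dy":0,"dz":0.025,"wx":0,"wy":0,"wz":0,"jaw":0.9}]' |grep -E "pos|ft"
```

```text
tcp_pos: [0.5131, -0.04, 0.1022]
ft_force: [0.4, -0.1, -1.9]
tcp_pos: [0.5134, -0.0402, 0.1018]
ft_force: [-1.1, -0.8, 2.1]
```

```bash

python3 -m creep '[{"dx":0,"dy":0,"dz":0,"wx":0,"wy":0,"wz":0,"jaw":0.6},{"dx":0,"dy":0,"dz":0,"wx":0,"wy":0,"wz":0,"jaw":0.3},{"dx":0,"dy":0,"dz":0,"wx":0,"wy":0,"wz":0,"jaw":0.3},{"dx":0,"dy":0,"dz":-0.2,"wx":0,"wy":0,"wz":0,"jaw":0.3},{"dx":0,"dy":0,"dz":-0.8,"wx":0,"wy":0,"wz":0,"jaw":0.3}]' >/dev/null
python3 -m creep '[{"dx":0,"dy":0,"dz":-1,"wx":0,"wy":0,"wz":0,"jaw":0.3},{"dx":0,"dy":0,"dz":-2,"wx":0,"wy":0,"wz":0,"jaw":0.3},{"dx":1,"dy":0.2,"dz":-2,"wx":0,"wy":0,"wz":0,"jaw":0.3},{"dx":2.3,"dy":0.3,"dz":-2,"wx":0,"wy":0,"wz":0,"jaw":0.3},{"dx":3.6,"dy":0.4,"dz":-2,"wx":0,"wy":0,"wz":0,"jaw":0.3}]' >/dev/null
python3 -m creep '[{"dx":1.3,"dy":0.1,"dz":0,"wx":0,"wy":0,"wz":0,"jaw":0.3},{"dx":2.6,"dy":0.2,"dz":0,"wx":0,"wy":0,"wz":0,"jaw":0.3},{"dx":3.9,"dy":0.2,"dz":0,"wx":0,"wy":0,"wz":0,"jaw":0.3},{"dx":5.2,"dy":0.2,"dz":0,"wx":0,"wy":0,"wz":0,"jaw":0.3},{"dx":6.2,"dy":0.2,"dz":0,"wx":0,"wy":0,"wz":0,"jaw":0.3}]' >/dev/null
python3 -m creep '[{"dx":0.4,"dy":0,"dz":0,"wx":0,"wy":0,"wz":0,"jaw":0.3},{"dx":0.7,"dy":0,"dz":0,"wx":0,"wy":0,"wz":0,"jaw":0.3},{"dx":0.7,"dy":0,"dz":0,"wx":0,"wy":0,"wz":0,"jaw":0.3},{"dx":0.7,"dy":0,"dz":0,"wx":0,"wy":0,"wz":0,"jaw":0.3}]' >/dev/null
python3 st.py .5375 .379 .100
python3 - <<'E'
from h import *
f=bot.grab_frame("top");M=masks(f["image"])
for k in("green","blue"):
  for ce,st in blobs(M[k],30,900): print(k,ce,st[4],p2w(f,ce,.13),p2w(f,ce,.005))
f2=bot.grab_frame("side");M=masks(f2["image"]);print("side")
for k in("green","blue"):
  for ce,st in blobs(M[k],30,900): print(k,ce,st[4],p2w(f2,ce,.118),p2w(f2,ce,.005))
E
```

```text
t 34.67 p [0.5352 0.3788 0.2133] F [-0.4 -0.1  0.3] gap 0.0658 0.0
tool z [-0.    -0.001 -1.   ] yaw of tool y 0.24
to go units [0.006 0.058 2.833]
green [150.12048193  47.45783133] 83 [[0.84003475 0.21481614]] [[0.89213655 0.2447356 ]]
green [259.91935484 200.44623656] 186 [[ 0.4988528  -0.02567003]] [[ 0.5026184  -0.02982091]]
green [267.80991736 193.29752066] 121 [[ 0.51425869 -0.04298653]] [[ 0.52020689 -0.0495907 ]]
blue [150.69337017  47.35082873] 362 [[0.8402769 0.2135529]] [[0.89241301 0.24329339]]
blue [ 75.78947368 183.69078947] 152 [[0.53816286 0.3719335 ]] [[0.54749762 0.42411222]]
blue [233.14153846 197.02307692] 650 [[0.50674944 0.03236574]] [[0.51163378 0.03643694]]
side
green [266.63333333 170.88333333] 60 [[ 0.51224559 -0.03937795]] [[ 0.55425799 -0.14264177]]
green [266.03614458 201.79518072] 83 [[0.47220538 0.06153133]] [[ 0.50840785 -0.02709029]]
green [103.36842105 216.51315789] 76 [[0.82374799 0.26095528]] [[0.91096021 0.2012706 ]]
blue [292.67832168  56.34965035] 143 [[ 0.64939353 -0.62335534]] [[ 0.71130646 -0.8113558 ]]
blue [101.6641604  219.63157895] 399 [[0.82157509 0.27059966]] [[0.90847202 0.2123144 ]]
blue [255.77974684 217.74177215] 395 [[0.47574426 0.11785594]] [[0.51246022 0.03740717]]
blue [178.43292683 299.17073171] 164 [[0.53873024 0.37859379]] [[0.58458564 0.33597875]]
```

```bash

python3 -m creep '[{"dx":0,"dy":0.06,"dz":0.8,"wx":0,"wy":0,"wz":0,"jaw":0.3},{"dx":0,"dy":0.06,"dz":1.6,"wx":0,"wy":0,"wz":0,"jaw":0.3},{"dx":0,"dy":0.06,"dz":2.3,"wx":0,"wy":0,"wz":0,"jaw":0.3},{"dx":0,"dy":0.06,"dz":2.7,"wx":0,"wy":0,"wz":0,"jaw":0.3},{"dx":0,"dy":0.06,"dz":2.82,"wx":0,"wy":0,"wz":0,"jaw":0.3}]' >/dev/null
python3 -m creep '[{"dx":0,"dy":0,"dz":0,"wx":0,"wy":0,"wz":0,"jaw":0.3},{"dx":0,"dy":0,"dz":0,"wx":0,"wy":0,"wz":0,"jaw":0.6},{"dx":0,"dy":0,"dz":0,"wx":0,"wy":0,"wz":0,"jaw":0.9},{"dx":0,"dy":0,"dz":0,"wx":0,"wy":0,"wz":0,"jaw":0.9},{"dx":0,"dy":0,"dz":0,"wx":0,"wy":0,"wz":0,"jaw":0.9}]' 
python3 -m creep '[{"dx":0,"dy":0,"dz":-0.2,"wx":0,"wy":0,"wz":0,"jaw":0.9},{"dx":0,"dy":0,"dz":-0.6,"wx":0,"wy":0,"wz":0,"jaw":0.9},{"dx":0,"dy":0,"dz":-1.1,"wx":0,"wy":0,"wz":0,"jaw":0.9},{"dx":0,"dy":0,"dz":-1.6,"wx":0,"wy":0,"wz":0,"jaw":0.9},{"dx":0,"dy":0,"dz":-1.8,"wx":0,"wy":0,"wz":0,"jaw":0.9}]' >/dev/null
python3 st.py .512 .039 .102
```

```text
t: 36.02
tcp_pos: [0.5375, 0.3802, 0.1008]
tcp_rot: [0.0, 0.705, 0.709, 0.0]
ft_force: [1.7, -0.0, -1.5]
finger_gap: 0.0293
finger_force: 30.4
t 36.65 p [0.5386 0.3809 0.1757] F [ 0.2 -0.8 -2.1] gap 0.03 30.0
tool z [ 0.004  0.002 -1.   ] yaw of tool y 0.32
to go units [-8.547 -0.721  1.821]
```

```bash

python3 -m creep '[{"dx":-0.2,"dy":0,"dz":0,"wx":0,"wy":0,"wz":0,"jaw":0.9},{"dx":-0.6,"dy":-0.1,"dz":0,"wx":0,"wy":0,"wz":0,"jaw":0.9},{"dx":-1.2,"dy":-0.2,"dz":0,"wx":0,"wy":0,"wz":0,"jaw":0.9},{"dx":-1.9,"dy":-0.3,"dz":0,"wx":0,"wy":0,"wz":0,"jaw":0.9},{"dx":-2.6,"dy":-0.4,"dz":0,"wx":0,"wy":0,"wz":0,"jaw":0.9}]' >/dev/null
python3 -m creep '[{"dx":-0.7,"dy":-0.1,"dz":0,"wx":0,"wy":0,"wz":0,"jaw":0.9},{"dx":-1.4,"dy":-0.2,"dz":0,"wx":0,"wy":0,"wz":0,"jaw":0.9},{"dx":-2.1,"dy":-0.24,"dz":0,"wx":0,"wy":0,"wz":0,"jaw":0.9},{"dx":-2.8,"dy":-0.24,"dz":0,"wx":0,"wy":0,"wz":0,"jaw":0.9},{"dx":-3.5,"dy":-0.24,"dz":0,"wx":0,"wy":0,"wz":0,"jaw":0.9}]' >/dev/null
python3 -m creep '[{"dx":-0.7,"dy":0,"dz":0,"wx":0,"wy":0,"wz":0,"jaw":0.9},{"dx":-1.3,"dy":0,"dz":0,"wx":0,"wy":0,"wz":0,"jaw":0.9},{"dx":-1.8,"dy":0,"dz":0,"wx":0,"wy":0,"wz":0,"jaw":0.9},{"dx":-2.2,"dy":0,"dz":0,"wx":0,"wy":0,"wz":0,"jaw":0.9},{"dx":-2.42,"dy":0,"dz":0,"wx":0,"wy":0,"wz":0,"jaw":0.9}]' >/dev/null
python3 -m creep '[{"dx":0,"dy":0,"dz":0.3,"wx":0,"wy":0,"wz":0,"jaw":0.9},{"dx":0,"dy":0,"dz":0.7,"wx":0,"wy":0,"wz":0,"jaw":0.9},{"dx":0,"dy":0,"dz":1.1,"wx":0,"wy":0,"wz":0,"jaw":0.9},{"dx":0,"dy":0,"dz":1.4,"wx":0,"wy":0,"wz":0,"jaw":0.9},{"dx":0,"dy":0,"dz":1.5,"wx":0,"wy":0,"wz":0,"jaw":0.9}]' >/dev/null
python3 -m creep '[{"dx":0,"dy":0,"dz":0.1,"wx":0,"wy":0,"wz":0,"jaw":0.9},{"dx":0,"dy":0,"dz":0.18,"wx":0,"wy":0,"wz":0,"jaw":0.9},{"dx":0,"dy":0,"dz":0.18,"wx":0,"wy":0,"wz":0,"jaw":0.9}]' >/dev/null
python3 st.py .513 .040 .102
```

```text
t 39.52 p [0.5136 0.0391 0.1053] F [ 0.4  0.7 -1.7] gap 0.0294 30.0
tool z [ 0. -0. -1.] yaw of tool y 0.32
to go units [ 0.022 -0.016  0.084]
```

```bash

python3 -m creep '[{"dx":0.02,"dy":0,"dz":0.02,"wx":0,"wy":0,"wz":0,"jaw":0.9},{"dx":0.02,"dy":0,"dz":0.04,"wx":0,"wy":0,"wz":0,"jaw":0.9},{"dx":0.02,"dy":0,"dz":0.06,"wx":0,"wy":0,"wz":0,"jaw":0.9},{"dx":0.02,"dy":0,"dz":0.06,"wx":0,"wy":0,"wz":0,"jaw":0.9}]' |grep -E "pos|ft"
python3 -m creep '[{"dx":0,"dy":0,"dz":0.015,"wx":0,"wy":0,"wz":0,"jaw":0.9},{"dx":0,"dy":0,"dz":0.025,"wx":0,"wy":0,"wz":0,"jaw":0.9},{"dx":0,"dy":0,"dz":0.025,"wx":0,"wy":0,"wz":0,"jaw":0.9}]' |grep -E "pos|ft"
```

```text
tcp_pos: [0.5135, 0.0399, 0.1028]
ft_force: [-0.1, -0.8, -2.3]
tcp_pos: [0.5135, 0.0399, 0.1018]
ft_force: [0.7, -0.2, -1.3]
```

Contact is about a millimetre away.

```bash

python3 -m creep '[{"dx":0,"dy":0,"dz":0.01,"wx":0,"wy":0,"wz":0,"jaw":0.9},{"dx":0,"dy":0,"dz":0.02,"wx":0,"wy":0,"wz":0,"jaw":0.9},{"dx":0,"dy":0,"dz":0.02,"wx":0,"wy":0,"wz":0,"jaw":0.9}]' |grep -E "pos|ft"
python3 -m creep '[{"dx":0,"dy":0,"dz":0.0,"wx":0,"wy":0,"wz":0,"jaw":0.6},{"dx":0,"dy":0,"dz":0,"wx":0,"wy":0,"wz":0,"jaw":0.3},{"dx":0,"dy":0,"dz":0,"wx":0,"wy":0,"wz":0,"jaw":0.3},{"dx":0,"dy":0,"dz":-0.2,"wx":0,"wy":0,"wz":0,"jaw":0.3},{"dx":0,"dy":0,"dz":-0.8,"wx":0,"wy":0,"wz":0,"jaw":0.3}]' >/dev/null
python3 -m creep '[{"dx":0,"dy":0,"dz":-1,"wx":0,"wy":0,"wz":0,"jaw":0.3},{"dx":0,"dy":0,"dz":-2,"wx":0,"wy":0,"wz":0,"jaw":0.3},{"dx":1,"dy":0,"dz":-2.5,"wx":0,"wy":0,"wz":0,"jaw":0.3},{"dx":2.3,"dy":0,"dz":-2.5,"wx":0,"wy":0,"wz":0,"jaw":0.3},{"dx":3.6,"dy":0,"dz":-2.5,"wx":0,"wy":0,"wz":0,"jaw":0.3}]' >/dev/null
python3 -m creep '[{"dx":1.3,"dy":0,"dz":0,"wx":0,"wy":0,"wz":0,"jaw":0.3},{"dx":2.6,"dy":0,"dz":0,"wx":0,"wy":0,"wz":0,"jaw":0.3},{"dx":3.9,"dy":0,"dz":0,"wx":0,"wy":0,"wz":0,"jaw":0.3},{"dx":5,"dy":0,"dz":0,"wx":0,"wy":0,"wz":0,"jaw":0.3},{"dx":5,"dy":0,"dz":0,"wx":0,"wy":0,"wz":0,"jaw":0.3}]' >/dev/null
python3 st.py
python3 - <<'E'
from h import *
f=bot.grab_frame("top");M=masks(f["image"])
for k in("green","blue","red"):
  for ce,st in blobs(M[k],60,280): print(k,ce,st[4],p2w(f,ce,.13))
a=f["image"][140:250,190:430]
b=bot.grab_frame("side")["image"][80:260,190:350]
cv2.imwrite("pics/e1.png",cv2.resize(a,None,fx=3,fy=3,interpolation=2));cv2.imwrite("pics/e2.png",cv2.resize(b,None,fx=3,fy=3,interpolation=2))
E
```

```text
tcp_pos: [0.5138, 0.0399, 0.1016]
ft_force: [-1.2, -0.1, 2.8]
t 42.65 p [0.5109 0.3867 0.2331] F [-0.3 -0.2 -0.7] gap 0.0659 0.0
tool z [ 0.     0.001 -1.   ] yaw of tool y 0.56
green [150.36144578  47.48192771] 83 [[0.83997865 0.21428292]]
green [260.         200.54301075] 186 [[ 0.49864125 -0.02584326]]
green [267.75833333 193.29166667] 120 [[ 0.5142723  -0.04287435]]
blue [235.61792453 202.01886792] 212 [[0.49587389 0.02706094]]
blue [230.95620438 193.51824818] 137 [[0.51439469 0.03706246]]
red [443.92156863  74.43137255] 102 [[ 0.77992995 -0.44433635]]
red [396.23048327 203.48327138] 269 [[ 0.48964891 -0.32517269]]
```

View pics/e1.png

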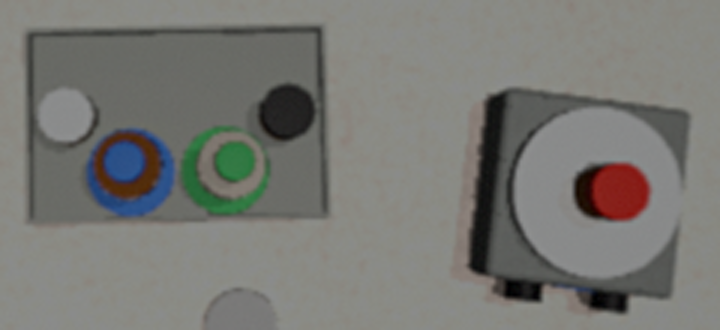

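View pics/e2.png

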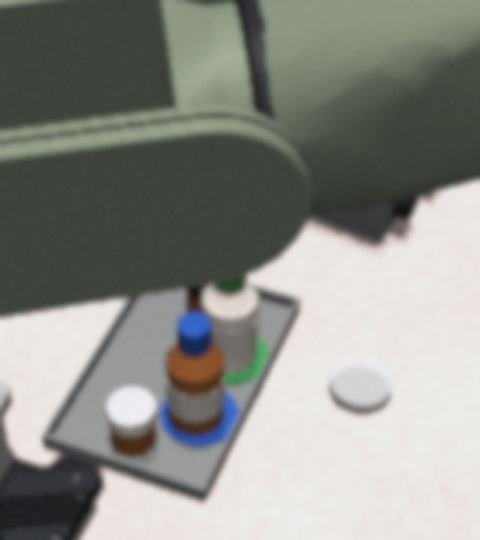

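Both bottles stand upright on their own discs (top crop 125,162 and 235,162), within about 1 mm of their start. The red jar is mid-plate, and the white and black jars are unmoved. The gripper is clear of everything.

```bash
python3 -c "
from cell import bot
print(bot.hand_in())"
```

```text
the job is handed in; nothing more can be done
None
```

The job is done and handed in at about 43 s: the red-lidded jar stands about 3 mm from the middle of the stirrer plate, both bottles are back upright on their own discs about 1 mm from where they started, and the white- and black-lidded jars were left in place.

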